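Fit the tube head to the bench mixer

TASK

Get the tube mixer running: take the dust cap off its drive collar and set it down flat, right way up, in the shallow steel tray. Then lift the tube head out of its ring stand, turn it until its two lugs match the slot in the collar, thread the shaft through, push down against the spring, turn it a quarter turn clockwise and let it spring up and click home upright; last of all throw the mixer's lever over to the far side to start it. Keep the head upright throughout and leave the other things on the bench where they are.

Things in the scene. Friction and masses are not known exactly. Their poses are not given: they have to be found in the camera images.
- mixer: White low case of the tube mixer, fixed, 200 (x) x 240 (y) x 60 mm high. Origin: centre of its underside on the bench. On its top: a square aluminium drive collar (at x 0, y -45 mm) and a lever (at x 0, y +78 mm).
- socket: Square aluminium drive collar 44 x 44 mm, fixed on the mixer, its top 75 mm above the bench, 15 mm above the case. Origin: centre of its top face; z up; x along the slot. The 6 mm top plate has a 16 x 16 mm hole crossed by a slot 35 mm long (x), 10.4 mm wide (y). Slot (x) = case's x axis turned 45 degrees anticlockwise from above.
- recess (a point): Point on the collar's axis 6 mm below its top: the roof of two recesses at right angles to the slot, 11 mm wide, open below, 4 mm deep. Lugs past the slot must go down until their upper faces are over 10 mm below the top, turn 90 degrees clockwise seen from above (other way, and past 95, stops block), then rise into them. Origin and axes like the collar's.
- plunger (a joint): Spring plunger hidden in the collar, m pressed (0 free, up to 0.015). It meets the shaft's tip 19 mm below the collar's top with 4 N and adds 0.8 N per mm: about 6 N at the locked depth, 12 N at full push. It lifts the head into the recesses by itself when the head is let go.
- head: Tube head, white and steel, loose, 0.13 to 0.25 kg, 73 mm tall. Origin: tip of its shaft, lowest point; z up the shaft; x along lugs and grip (a half turn fits the same). Shaft 14 mm across, tapered to 7 mm in the lowest 8 mm. Lugs: a bar 32 mm long (x), 8 mm wide, 8 to 16 mm above the tip. Disc 72 mm across from 29 to 39 mm, with six tube holes.
- head_grip (a point): Centre of the head's wing grip, 56 mm above the tip: a bar 46 mm long (x), 12 mm thick (y), from 39 to 73 mm above the tip; grasp it across its thickness. Locked home, the head's tip is 22 mm below the collar's top and its x square to the slot; at full push the disc meets the collar, the tip 29 mm below its top (turn with it 27 to 29 mm below).
- stand: Grey plastic ring stand, fixed, 64 mm outside, 40 mm inside, 34 mm high; origin under its centre on the bench. The head hangs in it by its disc, tip 5 mm above the bench. It stands on the left or the right of the mixer.
- cap: Grey square dust cap, loose, 56 x 56 mm, hollow below (skirt 12 mm deep, inside 48 mm), 16 mm high, with a round knob on top 18 mm across, from 16 to 44 mm. Origin: centre of its lower rim; z up. At the start it sits on the collar, over the slot.
- tray: Shallow open steel tray, fixed, 150 (x) x 140 (y) x 18 mm high, floor and walls 4 mm thick; origin under its centre on the bench. On the other side of the mixer from the stand.
- lever (a joint): Lever of the mixer, rad: 0 leaning 0.5 rad towards the robot side (mixer's -x), 1.0 leaning 0.5 rad to the far side (mixer's +x). It stays where it is left and moves easily (1 to 2 N at the tip).
- lever_tip (a point): Centre of the lever's black ball, 26 mm across, 50 mm from the pivot; the pivot lies 22 mm above the mixer's case top (82 mm above the bench), at x 0, y +78 mm of the mixer, and the lever swings in the mixer's xz plane. Its grey housing is 70 x 50 mm, 25 mm above the case.
- beaker: Bystander, loose: clear beaker with two stirring rods, 76 mm across, 90 mm high, far of the mixer on the left. Leave it alone.
- bottle: Bystander, loose: amber bottle, 60 mm across, 140 mm high, far of the mixer on the right. Leave it alone.
- jar: Bystander, loose: small white jar, 48 mm across, 55 mm high, nearest the robot on the right. Leave it alone.
- block: Bystander, loose: plain aluminium block 70 x 50 x 35 mm, nearest the robot on the left. Leave it alone.
Not all that is in view belongs to the job. What is shaped like the head but brown or purple is not meant.

How it is judged:
By the outcome, as a careful person would: the job done as asked, in the order asked, and still so for the second after the job is handed in, with the robot touching nothing.
It also fails if it takes over 69 s, if anything falls off the work surface, if the arm or the gripper's body presses on something with over 40 N, if the wrist force passes 120 N, or if a joint passes its speed limit or range.

ROBOT

A 6-joint arm with a two-finger parallel gripper is mounted at the origin on the work surface. World frame = base frame: x ahead of the robot, y to its left, z up, the work surface at z = 0. Lengths are in m, angles in rad, forces in N, time in s.
With the tool pointing down it reaches from about 0.425 to 0.95 m from the base axis. Payload 3.5 kg.
Tool frame: the origin (TCP) lies between the finger pads; the fingertips stand 19 mm ahead of it and the grasp point (between the pads) is the TCP (ctrl.nose_length is the distance from the TCP to the fingertips, in m); z points along the fingers, y is the line along which they close (so a half turn about z gives the same grasp; the last joint's range is limited). The gripper opens to 85 mm and grips with 20 to 120 N. Pads are 22 mm wide; open, the fingers measure 114 mm over their backs; the gripper's body (76 mm by 85 mm) begins 54 mm behind the grasp point. The pads swing forward as they close: fully open they stand 13 mm farther back than shut.
Start: joints at [1.092, 0.286, 1.577, -0, 1.279, -0.15], TCP at [0.218, 0.639, 0.25] pointing down, gripper open.
Joint ranges: [-2.77, 2.77], [-0.9, 2.22], [0.21, 2.48], [-1.53, 4.67], [0.24, 2.81], [-2.84, 2.84]. Speed limits (rad/s): [2.79, 2.79, 3.14, 3.14, 3.14, 3.14].

INTERFACE

Orientations are given as a unit quaternion [x, y, z, w].
In Python, from plant import ctrl gives the robot as it stands.
- The arm moves only by the tool apply_moves, never from a script. Its argument "series" is a list of rows, each a list of 6 numbers: the shift along the world's x, y, z scaled (see below), then the turn, a rotation vector about the world's x, y, z scaled (see below). A call has 1 to 20 rows; each row is the pose to reach, as a shift and turn from the pose commanded when the call began; what a row does not reach only later rows make up. The controller multiplies each number of a shift by 0.8 m and each number of a turn by 45 degrees. A row lasts 1/8 s, in which the tool goes at most 62.5 mm and 10.7 degrees, less where a joint would pass 70% of its speed; a pose out of reach is approached as far as the arm can. A call with a number of a shift or a turn outside -1 to 1 is refused whole. A call with a gripper value outside its range is refused whole. "jaw" is the opening, from 0 (shut) to 1 (fully open), set as the call begins (left out, the last holds). The fingers move at their own pace and stop on an object; "squeeze" is the grip in N (left out, the last holds). Time passes only in rows, so rows that repeat a pose let the fingers close. It gives the time, the measured TCP pose, the force, the opening and the grip force at its end, in the units of the state.
- ctrl.get_state(): the state, without advancing time (a new reading comes with each control period).
- ctrl.read_camera(name): name is "scene" or "top" or "wrist"; returns the picture (384x512x3 uint8, red, green, blue); there is no depth.
- ctrl.get_calibration(name): a dict with "fx", "fy", "cx", "cy" (pixels), "dist_coeffs" ([k1, k2, p1, p2, k3] as OpenCV has them; the pictures are not rectified), "xyz" and "orientation" of the camera in the world; the wrist camera has in their place "hand_eye" (4x4, takes a point from camera to tool coordinates, whose origin is the TCP and whose axes are the flange's). Camera axes: x right, y up, looking along -z (the intrinsics and any distortion apply to the point x, -y, -z); pixel columns grow to the right and rows downward; lengths in m; the calibration is good to about 2 mm. A picture is of the moment at which its call begins: read the wrist's pose just before it. get_calibration takes no time and is no camera call.
- ctrl.sign_off(): hands the job in; it is judged then, once.
Trained networks look in the newest picture that a camera, given by its name, has taken for a name from the list of things; names that differ only in an ending like _2 or _b are one class to them, and where a whole thing is asked for, a point or a joint stands for the part that bears it (a point fixed in the world has none). Each returns a list of dicts, best first, with "p" (0 to 1); they miss things now and then, are a little off and sometimes report something else, mostly with a low value. They report only what shows in the picture. A call takes as long as a camera call. They do not tell look-alikes from the thing itself.
- ctrl.boxes_of(thing, camera): "xy" ([column, row] as shares, 0 to 1, of the picture: columns of its width, rows of its height, amid what is visible of it).
- ctrl.silhouettes(thing, camera): "pixels" (384x512 bool, what is visible of it) and "xy" ([column, row] as shares, 0 to 1, of the picture: columns of its width, rows of its height, amid what is visible of it).
The state is a dict: "time": time; "qpos": joint angles; "dq": joint speeds; "joint_efforts": joint torques, N m; "eef_pos": TCP position; "tcp_rot": TCP orientation; "contact_force": force on the tool from outside, world axes, zero at the start; "wrist_torque": the same for the moment, N m; "opening": opening from 0.0 (shut) to 1.0 (fully open); "finger_force": force on a finger pad.
Only numpy, scipy, OpenCV 4.12 (cv2) and the standard library are available. Lean on these libraries where they do the work, as an engineer would, in place of code of your own. Each camera call takes 0.05 s, during which the arm holds its last target. There are 200 camera calls.

## Working session

There is one attempt and no reset: what is moved stays moved. The work goes in short steps, Python scripts to look and compute and a tool call to move; the robot and the scene stay as the last step left them, time stands still between calls to the robot, and variables do not carry over. Pictures are saved under pics/ and viewed, at most 10 in all, crops included, and the job is handed in when it is done.

Besides the shell and the picture viewer there is one more tool, called after ">>>" by a JSON object that holds its "name" and its "arguments", one argument or row to a line. apply_moves: Moves the arm, as the interface text tells. Shifts and turns lie within -1 to 1; 1 stands for 0.8 m of shift or 45 degrees of turn. Its arguments: {"type":"object","properties":{"series":{"type":"array"},"jaw":{"type":"number"},"squeeze":{"type":"number"}},"required":["series"]}

```bash
mkdir -p pics; ls; python3 - <<'E'
from plant import ctrl
import cv2,numpy as np
a=ctrl.read_camera("scene");b=ctrl.read_camera("top")
cv2.imwrite("pics/s.png",a[...,::-1]);cv2.imwrite("pics/t.png",cv2.resize(b[...,::-1],(800,600)))
for n in("scene","top","wrist"):print(n,ctrl.get_calibration(n))
print(ctrl.get_state())
E
```

```text
pics
scene {'fx': 468.5340479991817, 'fy': 468.5340479991817, 'cx': 259.43124985565794, 'cy': 190.54568595581557, 'dist_coeffs': array([0.01664743, 0.        , 0.        , 0.        , 0.        ]), 'xyz': array([1.12209871, 0.70703958, 0.71354844]), 'orientation': array([0.16407614, 0.43979968, 0.83500422, 0.28709443])}
top {'fx': 410.31655274426555, 'fy': 410.31655274426555, 'cx': 258.64162777273555, 'cy': 187.23592113071604, 'dist_coeffs': array([-0.046586,  0.      ,  0.      ,  0.      ,  0.      ]), 'xyz': array([0.39840836, 0.01227926, 1.15972095]), 'orientation': array([-0.05617584,  0.05186715,  0.7095791 , -0.70046526])}
wrist {'fx': 269.8183698987252, 'fy': 269.8183698987252, 'cx': 258.091460324902, 'cy': 189.34095314375227, 'dist_coeffs': array([-0.04911893,  0.        ,  0.        ,  0.        ,  0.        ]), 'hand_eye': array([[ 3.69986097e-05,  9.52099215e-01,  3.05789279e-01,
         7.87832093e-02],
       [ 9.99999899e-01,  1.01402105e-04, -4.36717308e-04,
        -5.02159165e-05],
       [-4.46805883e-04,  3.05789264e-01, -9.52099116e-01,
        -1.22779321e-01],
       [ 0.00000000e+00,  0.00000000e+00,  0.00000000e+00,
         1.00000000e+00]])}
{'time': 0.1, 'qpos': array([ 1.09199235e+00,  2.87129205e-01,  1.57804189e+00, -1.60866239e-05,
        1.27861638e+00, -1.49984176e-01]), 'dq': array([ 0.00059303, -0.00065373, -0.00370771,  0.00103183, -0.0003115 ,
       -0.00019841]), 'joint_efforts': array([ 8.76234444e-04, -4.07291365e+01, -2.93702173e+01, -1.67611092e-04,
        3.43422551e-03,  2.31165247e-07]), 'eef_pos': array([0.21767877, 0.63834388, 0.24904459]), 'tcp_rot': array([ 1.63667826e-01,  9.86514895e-01, -1.04600373e-03, -3.32042033e-04]), 'contact_force': array([ 0.01722336,  1.06803459, -0.51691954]), 'wrist_torque': array([ 0.00645826,  0.01554711, -0.01627697]), 'finger_force': 0.0, 'opening': 0.99966611002454}
```

View pics/t.png

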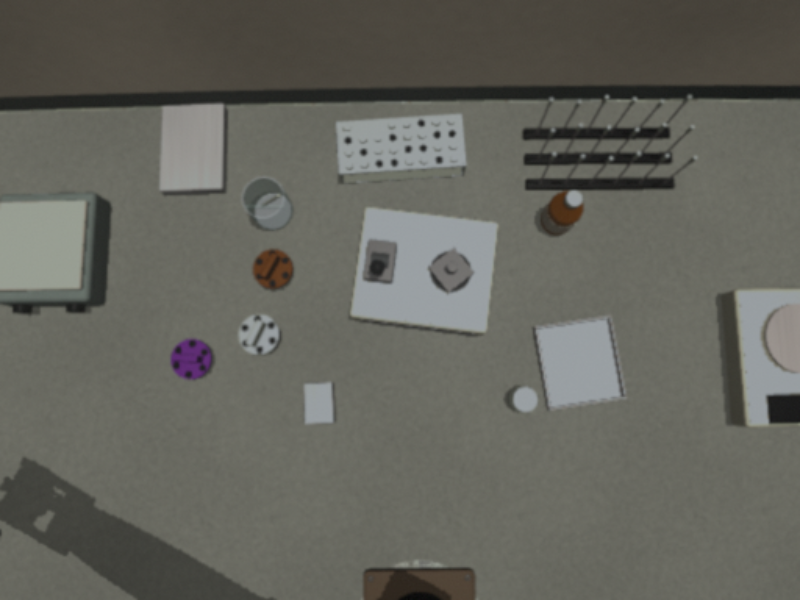

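View pics/s.png

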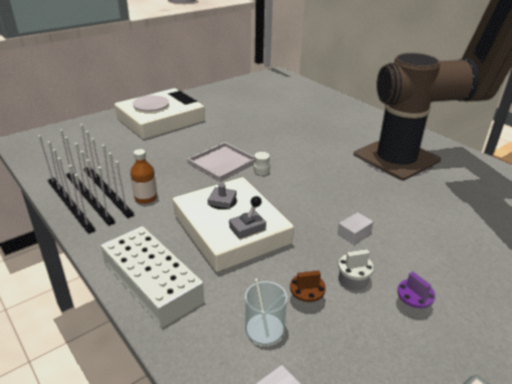

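The top view shows the mixer with corners at about (366,208), (498,222), (486,333) and (352,319). The cap is at (452,270), the white head at (259,335) and the tray at (580,362); brown and purple look-alikes are nearby. The scene view agrees with this.

```bash
cat > h.py <<'E'
import numpy as np,cv2
from scipy.spatial.transform import Rotation as R
from plant import ctrl
def cam(n,st=None):
    c=ctrl.get_calibration(n);K=np.array([[c['fx'],0,c['cx']],[0,c['fy'],c['cy']],[0,0,1]])
    if n=='wrist':
        st=st or ctrl.get_state();T=np.eye(4);T[:3,:3]=R.from_quat(st['tcp_rot']).as_matrix();T[:3,3]=st['eef_pos'];T=T@c['hand_eye'];Rm,t=T[:3,:3],T[:3,3]
    else: Rm,t=R.from_quat(c['orientation']).as_matrix(),c['xyz']
    return K,c['dist_coeffs'],Rm@np.diag([1,-1,-1]),t
def back(cm,px,z):
    K,d,Rm,t=cm;u=cv2.undistortPoints(np.array(px,float).reshape(-1,1,2),K,d)[:,0]
    r=np.c_[u,np.ones(len(u))]@Rm.T
    return t+r*((z-t[2])/r[:,2])[:,None]
def proj(cm,P):
    K,d,Rm,t=cm;p=(np.atleast_2d(P)-t)@Rm
    return cv2.projectPoints(p,np.zeros(3),np.zeros(3),K,d)[0][:,0]
E
python3 - <<'E'
from h import *
ct=cam('top');cs=cam('scene');s=512/800
print('mixer',back(ct,np.array([[366,208],[498,222],[486,333],[352,319]])*s,.06).round(4))
print('tray',back(ct,np.array([[536,326],[610,318],[625,398],[549,409]])*s,.018).round(4))
for n in('head','head_grip','cap','tray','mixer','lever_tip','socket','stand'):
    for c,cm,z in(('top',ct,{'head':.036,'head_grip':.05,'cap':.08,'tray':.009,'mixer':.05,'lever_tip':.126,'socket':.075,'stand':.034}),('scene',cs,None)):
        for o in ctrl.boxes_of(n,c)[:3]:
            p=np.array(o['xy'])*[512,384]
            print(n,c,round(o['p'],2),p.round(1),back(cm,p,z[n] if z else .05).round(3)[0])
E
```

```text
mixer [[ 0.7207  0.0837  0.06  ]
 [ 0.6918 -0.1494  0.06  ]
 [ 0.4957 -0.1219  0.06  ]
 [ 0.523   0.1085  0.06  ]]
tray [[ 0.5107 -0.2169  0.018 ]
 [ 0.5232 -0.3509  0.018 ]
 [ 0.3809 -0.3693  0.018 ]
 [ 0.364  -0.2338  0.018 ]]
head top 0.89 [166.6 214.5] [0.499 0.272 0.036]
head top 0.83 [120.4 228.4] [0.462 0.4   0.036]
head top 0.74 [172.3 172.6] [0.616 0.259 0.036]
head scene 0.95 [307.1 283.9] [0.627 0.259 0.05 ]
head scene 0.68 [418.6 290. ] [0.465 0.402 0.05 ]
head scene 0.15 [251.8 203.6] [ 0.548 -0.019  0.05 ]
head_grip top 0.97 [163.5 212.6] [0.503 0.278 0.05 ]
head_grip top 0.81 [120.7 227.6] [0.464 0.394 0.05 ]
head_grip top 0.72 [172.7 171.8] [0.616 0.255 0.05 ]
head_grip scene 0.92 [309.1 284.3] [0.624 0.262 0.05 ]
head_grip scene 0.83 [418.2 293.7] [0.474 0.408 0.05 ]
head_grip scene 0.66 [358.4 265.3] [0.506 0.285 0.05 ]
cap top 0.78 [288.2 174. ] [ 0.6   -0.062  0.08 ]
cap scene 0.96 [220.9 198.5] [ 0.595 -0.082  0.05 ]
tray top 0.57 [369.1 232.4] [ 0.444 -0.289  0.009]
tray scene 0.81 [223.5 161.8] [ 0.488 -0.224  0.05 ]
mixer top 0.79 [269.3 173.1] [ 0.608 -0.012  0.05 ]
mixer scene 0.61 [235.  225.7] [0.631 0.026 0.05 ]
lever_tip scene 0.74 [235.5 227.6] [0.634 0.032 0.05 ]
lever_tip scene 0.48 [252.7 200.2] [ 0.537 -0.029  0.05 ]
lever_tip scene 0.34 [222.2 196.7] [ 0.588 -0.087  0.05 ]
stand scene 0.63 [352.7 284.9] [0.557 0.315 0.05 ]
stand scene 0.62 [219.5 159.5] [ 0.49  -0.241  0.05 ]
```

>>> {"name": "apply_moves", "arguments": {
  "series": [
    [0.05,-0.06,0,0,0,0],
    [0.1,-0.12,0,0,0,0],
    [0.15,-0.18,0,0,0,0],
    [0.2,-0.25,0,0,0,0],
    [0.25,-0.31,0,0,0,0],
    [0.3,-0.38,0,0,0,0],
    [0.34,-0.44,0,0,0,0],
    [0.34,-0.46,0,0,0,0],
    [0.34,-0.46,0,0,0,0],
    [0.34,-0.46,0,0,0,0]
  ],
  "jaw": 0.6
}}

```text
time: 2.15
eef_pos: [0.4897, 0.2714, 0.2504]
tcp_rot: [0.164, 0.987, 0.0, -0.0]
contact_force: [1.1, 0.3, 0.4]
opening: 0.599
finger_force: 0.0
```

```bash
python3 - <<'E'
from h import *
st=ctrl.get_state();im=ctrl.read_camera('wrist');print(st['eef_pos'],st['tcp_rot'],st['time'])
cv2.imwrite('pics/w1.png',im[...,::-1]);np.savez('w1.npz',im=im,p=st['eef_pos'],q=st['tcp_rot'])
cm=cam('wrist',st)
for n,z in(('head',.044),('head_grip',.078),('stand',.034)):
  for o in ctrl.boxes_of(n,'wrist')[:3]:
    p=np.array(o['xy'])*[512,384];print(n,o['p'],p,back(cm,p,z))
E
```

```text
[0.48969038 0.27138589 0.25039893] [ 1.63532963e-01  9.86537840e-01  2.42988965e-04 -3.95051243e-05] 2.15
head 0.83 [273.1008 252.7872] [[0.60965399 0.25274881 0.044     ]]
head 0.67 [264.3968 175.7952] [[0.5008048  0.27620478 0.044     ]]
head 0.58 [344.576  115.0848] [[0.46072816 0.38995917 0.044     ]]
head_grip 0.78 [346.624  109.9008] [[0.4514975  0.38367931 0.078     ]]
head_grip 0.73 [264.8064 173.6064] [[0.48968022 0.27956535 0.078     ]]
head_grip 0.73 [274.8928 256.512 ] [[0.59537043 0.257784   0.078     ]]
```

View pics/w1.png

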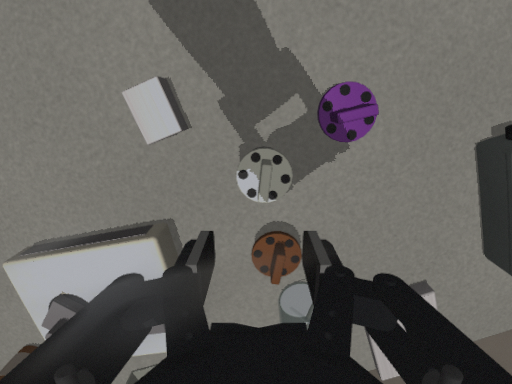

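The wrist view shows the white head at (265,175) with its grip bar nearly vertical in the image, the brown one at (277,255) and the purple one at (347,111). I'll zoom in on the white head.

```bash
python3 - <<'E'
import cv2
im=cv2.imread('pics/w1.png')[140:212,225:305];cv2.imwrite('pics/w1c.png',cv2.convertScaleAbs(cv2.resize(im,None,fx=8,fy=8,interpolation=cv2.INTER_CUBIC),alpha=1.4))
E
```

```text
(no output)
```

View pics/w1c.png

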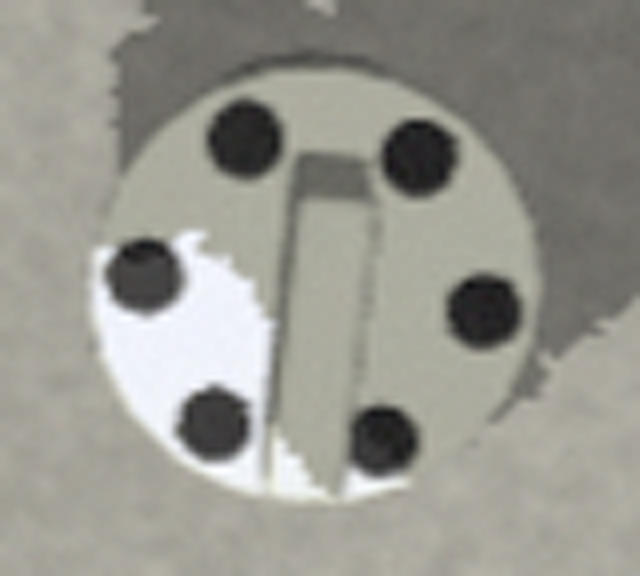

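```bash
python3 - <<'E'
from h import *
d=np.load('w1.npz');cm=cam('wrist',dict(eef_pos=d['p'],tcp_rot=d['q']))
f=lambda a:(np.array(a)+.5)/8-.5+[225,140]
h=back(cm,f([[246,138],[420,157],[485,311],[384,440],[214,424],[146,274]]),.044)[:,:2]
c=h.mean(0);v=h-c;print(c,np.hypot(*v.T),np.degrees(np.arctan2(v[:,1],v[:,0])).round(1))
b=back(cm,f([[300,198],[272,430],[375,203],[345,490]]),.078)[:,:2];print(b)
for i in(0,2):
  e=b[i+1]-b[i];print(np.degrees(np.arctan2(e[1],e[0])),np.hypot(*e))
print((b[0]+b[2])/2,(b[0]+b[2])/2)
E
```

```text
[0.50108587 0.27564373] [0.02699739 0.02695342 0.02695479 0.02698362 0.02721409 0.02691128] [-174.9  124.8   64.8    5.6  -55.4 -115.3]
[[0.47853797 0.28004361]
 [0.50961404 0.26534242]
 [0.48259205 0.28973137]
 [0.52177774 0.27243417]]
-25.3174693887059 0.03437800882294883
-23.81743763169817 0.042833537268557834
[0.48056501 0.28488749] [0.48056501 0.28488749]
```

>>> {"name": "apply_moves", "arguments": {
  "series": [
    [0.025,-0.07,0,0,0,0],
    [0.05,-0.14,0,0,0,0],
    [0.075,-0.21,0,0,0,0],
    [0.1,-0.28,0,0,0,0],
    [0.12,-0.35,-0.02,0,0,0],
    [0.14,-0.42,-0.04,0,0,0],
    [0.14,-0.42,-0.04,0,0,0],
    [0.14,-0.42,-0.04,0,0,0]
  ],
  "jaw": 0.6
}}

```text
time: 3.35
eef_pos: [0.6019, -0.0644, 0.2182]
tcp_rot: [0.164, 0.987, 0.0, -0.0]
contact_force: [-0.5, 0.1, -0.2]
opening: 0.602
finger_force: 0.0
```

```bash
python3 - <<'E'
from h import *
st=ctrl.get_state();im=ctrl.read_camera('wrist');print(st['eef_pos'],st['tcp_rot'],st['time'])
np.savez('w2.npz',im=im,p=st['eef_pos'],q=st['tcp_rot'])
cv2.imwrite('pics/w2.png',cv2.convertScaleAbs(cv2.resize(im[...,::-1],(800,600),interpolation=cv2.INTER_CUBIC),alpha=1.1))
cm=cam('wrist',st)
for P in((.602,-.0645,.107),(.602,-.0645,.079)):print(proj(cm,P)*800/512)
E
```

```text
[ 0.60192871 -0.06442704  0.21821876] [ 1.63502861e-01  9.86542789e-01  2.58395077e-04 -2.70182345e-04] 3.35
[[403.01426577 302.00462745]]
[[403.00148322 288.23619739]]
```

View pics/w2.png

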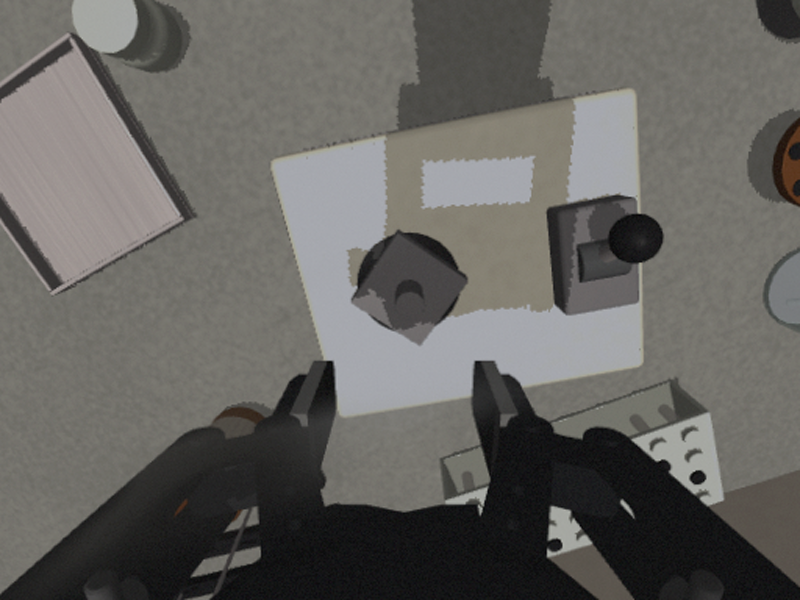

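The cap's top corners are at (399,231), (467,279), (421,345) and (352,298). The mixer's corners are at (272,160), (634,89), (643,366) and (341,416), and the lever ball is at (636,238). I'll turn these into positions.

```bash
python3 - <<'E'
from h import *
d=np.load('w2.npz');cm=cam('wrist',dict(eef_pos=d['p'],tcp_rot=d['q']));s=.64
m=back(cm,np.array([[272,160],[634,89],[643,366],[341,416]])*s,.06)[:,:2]
for i in range(4):
  e=m[(i+1)%4]-m[i];print('mix',m[i],np.degrees(np.arctan2(e[1],e[0])),np.hypot(*e))
print(m.mean(0))
c=back(cm,np.array([[399,231],[467,279],[421,345],[352,298]])*s,.079)[:,:2]
for i in range(4):
  e=c[(i+1)%4]-c[i];print('cap',np.degrees(np.arctan2(e[1],e[0])),np.hypot(*e))
print(c.mean(0))
print('ball',back(cm,np.array([[636,238]])*s,.126))
print('tray',back(cm,np.array([[71,38],[188,214],[55,291]])*s,.018))
E
```

```text
mix [ 0.49916214 -0.11803523] 81.98263369780457 0.231241572033323
mix [0.53141415 0.11094615] -7.618325118955734 0.1939826357460109
mix [0.72368454 0.08522921] -98.3973954023436 0.2328649893829779
mix [ 0.68967739 -0.14513922] 171.90304754462733 0.1924335907642254
[ 0.61098455 -0.01674977]
cap 35.881178300565566 0.053648987046411405
cap -50.88788990284944 0.054796516137245
cap -145.18759000695022 0.05659584159504923
cap 126.04280310973523 0.053653978829425575
[ 0.60423666 -0.06059914]
ball [[0.60189173 0.06390975 0.126     ]]
tray [[ 0.36933115 -0.23229991  0.018     ]
 [ 0.50961894 -0.20746546  0.018     ]
 [ 0.52805849 -0.34479699  0.018     ]]
```

>>> {"name": "apply_moves", "arguments": {
  "series": [
    [0.0025,0.005,-0.05,0,0,0],
    [0.0025,0.005,-0.1,0,0,0],
    [0.0025,0.005,-0.146,0,0,0],
    [0.0025,0.005,-0.146,0,0,0]
  ]
}}

```text
time: 3.9
eef_pos: [0.6016, -0.0587, 0.0987]
tcp_rot: [0.162, 0.987, 0.0, -0.003]
contact_force: [0.1, -0.2, -0.1]
opening: 0.6
finger_force: 0.0
```

>>> {"name": "apply_moves", "arguments": {
  "series": [
    [0,0,0,0,0,0],
    [0,0,0,0,0,0],
    [0,0,0,0,0,0],
    [0,0,0,0,0,0]
  ],
  "jaw": 0,
  "squeeze": 40
}}

```text
time: 4.4
eef_pos: [0.6057, -0.0612, 0.1045]
tcp_rot: [0.164, 0.987, 0.0, 0.002]
contact_force: [-0.4, 2.9, 6.8]
opening: 0.192
finger_force: 39.7
```

>>> {"name": "apply_moves", "arguments": {
  "series": [
    [0,0,0.04,0,0,0],
    [0,0,0.09,0,0,0],
    [-0.02,-0.03,0.12,0,0,0],
    [-0.06,-0.09,0.12,0,0,0],
    [-0.1,-0.145,0.12,0,0,0],
    [-0.14,-0.2,0.12,0,0,0],
    [-0.18,-0.26,0.1,0,0,0],
    [-0.196,-0.286,0.06,0,0,0],
    [-0.196,-0.286,0.02,0,0,0],
    [-0.196,-0.286,-0.02,0,0,0],
    [-0.196,-0.286,-0.05,0,0,0],
    [-0.196,-0.286,-0.05,0,0,0]
  ]
}}

```text
time: 5.9
eef_pos: [0.4457, -0.2889, 0.0597]
tcp_rot: [0.164, 0.986, 0.001, -0.002]
contact_force: [-0.9, -0.1, -1.1]
opening: 0.19
finger_force: 39.6
```

```bash
python3 - <<'E'
from h import *
print(ctrl.get_state()['finger_force'],ctrl.get_state()['opening'])
st=ctrl.get_state();im=ctrl.read_camera('wrist');b=ctrl.read_camera('top')
o=np.zeros((384,824,3),np.uint8);o=np.hstack([im,b])[...,::-1];cv2.imwrite('pics/w3.png',cv2.resize(o,(800,300)))
E
```

```text
39.58846092224121 0.19026397950101948
```

View pics/w3.png

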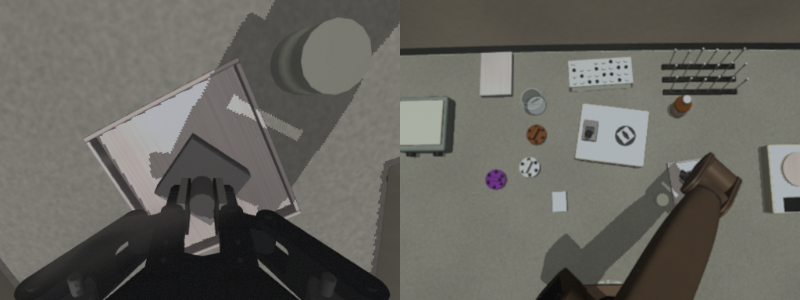

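The cap is held over the middle of the tray, and the collar with its slot is now uncovered. I'll lower the cap and release it.

>>> {"name": "apply_moves", "arguments": {
  "series": [
    [0,0,-0.01,0,0,0],
    [0,0,-0.018,0,0,0],
    [0,0,-0.018,0,0,0]
  ]
}}

```text
time: 6.38
eef_pos: [0.4468, -0.2896, 0.0467]
tcp_rot: [0.164, 0.987, 0.0, -0.0]
contact_force: [0.1, -1.0, -0.6]
opening: 0.189
finger_force: 39.6
```

>>> {"name": "apply_moves", "arguments": {
  "series": [
    [0,0,0,0,0,0],
    [0,0,0,0,0,0],
    [0,0,0,0,0,0],
    [0,0,0.03,0,0,0],
    [0,0,0.08,0,0,0],
    [0,0,0.15,0,0,0],
    [0.05,0.06,0.19,0,0,0],
    [0.1,0.12,0.22,0,0,0],
    [0.14,0.18,0.22,0,0,0],
    [0.17,0.24,0.22,0,0,0],
    [0.195,0.286,0.22,0,0,0],
    [0.195,0.286,0.22,0,0,0],
    [0.195,0.286,0.22,0,0,0]
  ],
  "jaw": 0.5
}}

```text
time: 8.0
eef_pos: [0.6028, -0.0615, 0.2229]
tcp_rot: [0.164, 0.987, -0.0, -0.0]
contact_force: [-0.3, 0.3, 0.4]
opening: 0.501
finger_force: 0.0
```

```bash
python3 - <<'E'
from h import *
st=ctrl.get_state();im=ctrl.read_camera('wrist');print(st['eef_pos'],st['tcp_rot'],st['time'])
np.savez('w4.npz',im=im,p=st['eef_pos'],q=st['tcp_rot'])
cm=cam('wrist',st);p=proj(cm,(.6045,-.061,.075))[0];print(p)
x,y=int(p[0])-40,int(p[1])-30
a=cv2.resize(im[y:y+60,x:x+80,::-1],None,fx=8,fy=8,interpolation=cv2.INTER_CUBIC);print(x,y)
cv2.imwrite('pics/w4.png',cv2.convertScaleAbs(a,alpha=1.3))
b=ctrl.read_camera('top');np.save('t4.npy',b)
for o in ctrl.boxes_of('cap','top')[:2]:
  q=np.array(o['xy'])*[512,384];print(o['p'],back(cam('top'),q,.02))
E
```

```text
[ 0.60283936 -0.06148811  0.22293377] [ 1.63554536e-01  9.86534236e-01 -2.34291743e-04 -2.44366663e-04] 8.0
[259.0532227  183.25455228]
219 153
0.88 [[ 0.44206346 -0.28935588  0.02      ]]
```

View pics/w4.png

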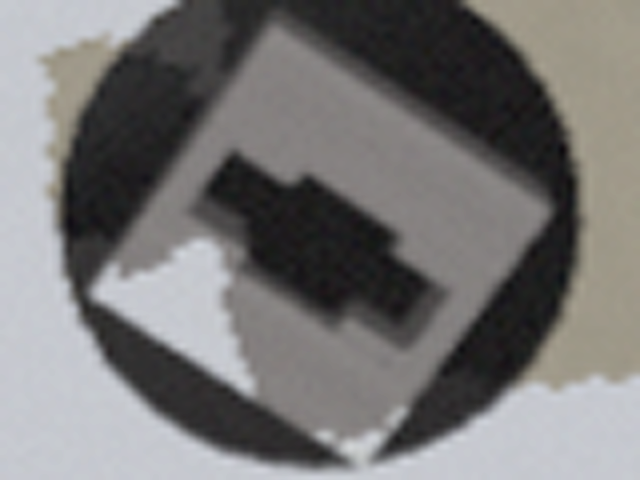

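The collar's top corners are at (280,15), (555,208), (362,465) and (92,293) in the crop. The slot's ends have corners at (235,150)/(192,210) and (447,292)/(407,350).

```bash
python3 - <<'E'
from h import *
d=np.load('w4.npz');cm=cam('wrist',dict(eef_pos=d['p'],tcp_rot=d['q']))
f=lambda a:(np.array(a)+.5)/8-.5+[219,153]
for n,a in(('collar',[[280,15],[555,208],[362,465],[92,293]]),('slot',[[235,150],[447,292],[407,350],[192,210]])):
  c=back(cm,f(a),.075)[:,:2]
  for i in range(4):
    e=c[(i+1)%4]-c[i];print(n,np.degrees(np.arctan2(e[1],e[0])).round(1),np.hypot(*e).round(4))
  print(c.mean(0))
E
```

```text
collar 35.8 0.0437
collar -53.5 0.0438
collar -143.2 0.0433
collar 127.1 0.0446
[ 0.60488246 -0.06136782]
slot 36.4 0.0337
slot -51.4 0.0096
slot -143.2 0.0342
slot 125.9 0.0098
[ 0.6051384  -0.06158524]
```

>>> {"name": "apply_moves", "arguments": {
  "series": [
    [-0.02,0.06,0,0,0,-0.02],
    [-0.04,0.13,0,0,0,-0.05],
    [-0.06,0.2,0,0,0,-0.07],
    [-0.08,0.27,0,0,0,-0.1],
    [-0.1,0.34,-0.02,0,0,-0.12],
    [-0.12,0.4,-0.06,0,0,-0.138],
    [-0.1275,0.421,-0.1,0,0,-0.138],
    [-0.1275,0.421,-0.14,0,0,-0.138],
    [-0.1275,0.421,-0.17,0,0,-0.138],
    [-0.1275,0.421,-0.194,0,0,-0.138],
    [-0.1275,0.421,-0.194,0,0,-0.138],
    [-0.1275,0.421,-0.194,0,0,-0.138]
  ]
}}

```text
time: 9.65
eef_pos: [0.502, 0.2755, 0.0689]
tcp_rot: [0.217, 0.976, 0.0, 0.001]
contact_force: [0.4, -0.7, 0.3]
opening: 0.502
finger_force: 0.0
```

>>> {"name": "apply_moves", "arguments": {
  "series": [
    [0,0,0,0,0,0],
    [0,0,0,0,0,0],
    [0,0,0,0,0,0],
    [0,0,0,0,0,0],
    [0,0,0,0,0,0]
  ],
  "jaw": 0,
  "squeeze": 60
}}

```text
time: 10.28
eef_pos: [0.502, 0.276, 0.0692]
tcp_rot: [0.217, 0.976, 0.001, 0.001]
contact_force: [0.2, -0.8, 5.6]
opening: 0.125
finger_force: 61.0
```

>>> {"name": "apply_moves", "arguments": {
  "series": [
    [0,0,0.03,0,0,0],
    [0,0,0.08,0,0,0],
    [0,0,0.14,0,0,0],
    [0.02,-0.03,0.19,0,0,0.1],
    [0.05,-0.09,0.205,0,0,0.25],
    [0.08,-0.15,0.205,0,0,0.4],
    [0.115,-0.21,0.205,0,0,0.6],
    [0.15,-0.27,0.205,0,0,0.8],
    [0.18,-0.33,0.205,0,0,0.95],
    [0.2,-0.369,0.205,0,0,1.0]
  ]
}}

```text
time: 11.52
eef_pos: [0.6611, -0.0218, 0.23]
tcp_rot: [-0.173, 0.985, 0.0, -0.001]
contact_force: [-0.3, 1.0, -2.1]
opening: 0.132
finger_force: 59.8
```

>>> {"name": "apply_moves", "arguments": {
  "series": [
    [0,0,0,0,0,0.2],
    [0,0,0,0,0,0.376],
    [0,0,0,0,0,0.376],
    [0,0,0,0,0,0.376]
  ]
}}

```text
time: 12.02
eef_pos: [0.6606, -0.0193, 0.231]
tcp_rot: [-0.315, 0.949, 0.0, -0.001]
contact_force: [0.1, 0.4, -1.5]
opening: 0.125
finger_force: 59.8
```

```bash
python3 - <<'E'
from h import *
st=ctrl.get_state();im=ctrl.read_camera('wrist');print(st['eef_pos'],st['tcp_rot'],st['time'])
np.savez('w5.npz',im=im,p=st['eef_pos'],q=st['tcp_rot'])
cv2.imwrite('pics/w5.png',cv2.convertScaleAbs(cv2.resize(im[...,::-1],(800,600),interpolation=cv2.INTER_CUBIC),alpha=1.2))
cm=cam('wrist',st);T=R.from_quat(st['tcp_rot']).as_matrix()
print(proj(cm,(.605,-.0615,.075))*800/512)
for x in(-.036,.036,-.023,.023):
  z=.064-.039 if abs(x)>.03 else .064-.073
  print(x,proj(cm,st['eef_pos']+T@[x,0,z])*800/512)
E
```

```text
[ 0.66064758 -0.01931402  0.2309554 ] [-3.15424451e-01  9.48950335e-01  3.93582415e-04 -7.22711729e-04] 12.025
[[401.57265343 175.57522607]]
-0.036 [[402.51078557 448.09441235]]
0.036 [[402.40368115 283.15298658]]
-0.023 [[402.39767084 481.29644076]]
0.023 [[402.29696562 356.85937686]]
```

View pics/w5.png

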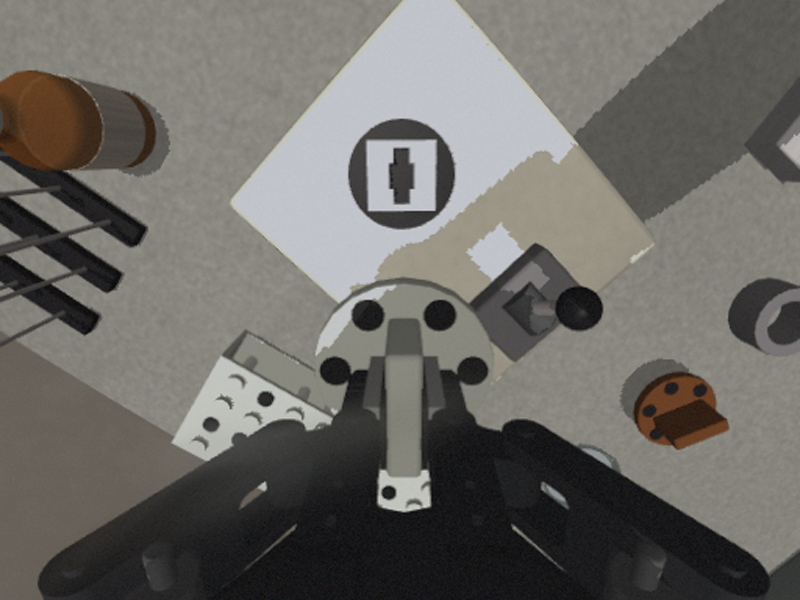

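The collar is at (402,175) with its slot nearly vertical in the image. The head is held upright, its disc front edge at row 278 and its bar centred at column 404. I'll measure these with subpixel precision.

```bash
python3 - <<'E'
from h import *
d=np.load('w5.npz');st=dict(eef_pos=d['p'],tcp_rot=d['q']);cm=cam('wrist',st);T=R.from_quat(d['q']).as_matrix()
g=cv2.cvtColor(d['im'],cv2.COLOR_RGB2GRAY);k=8;x0,y0=225,80
c=cv2.resize(g[y0:y0+65,x0:x0+65],None,fx=k,fy=k,interpolation=cv2.INTER_CUBIC)
f=lambda a:(np.asarray(a,float)+.5)/k-.5+[x0,y0]
_,b=cv2.threshold(c,0,255,cv2.THRESH_OTSU)
def out(n,m):
  cs,_=cv2.findContours(m,cv2.RETR_LIST,cv2.CHAIN_APPROX_NONE)
  for q in cs:
    P=back(cm,f(q[:,0]),.075);L=(P-d['p'])@T
    r=cv2.minAreaRect((L[:,:2]*1000).astype(np.float32))
    if 5<min(r[1])<60: print(n,'tool mm/deg',np.round(r[0],2),np.round(r[1],1),round(r[2],1),'world',(d['p']+T@[r[0][0]/1e3,r[0][1]/1e3,0])[:2].round(4),len(q))
out('o',b)
# bar near TCP: column profile rows of the bar top, front
for row in(235,250,265,280):
  p=g[row,225:295].astype(int);print(row,p[10:56])
E
```

```text
o tool mm/deg [ 47.88 -23.84] [20.5 20.7] 0.1 world [ 0.6366 -0.0671] 520
o tool mm/deg [48.86 22.24] [21.  22.5] 89.9 world [ 0.6082 -0.0308] 555
o tool mm/deg [69.54 -1.15] [16.3 35.1] 89.8 world [ 0.6056 -0.0619] 773
o tool mm/deg [69.79 -1.16] [44.4 44.2] 89.7 world [ 0.6054 -0.062 ] 1416
o tool mm/deg [94.74 27.75] [12.1 24.9] 49.8 world [ 0.5681 -0.0538] 472
o tool mm/deg [ 95.81 -28.82] [22.5 11.1] 42.6 world [ 0.6011 -0.0998] 424
235 [ 96  64  56  57  56  58  55  56  54  52  44  68  97 105 109 113 112 114
 115 113 113 113 114 112 113 112 112 112 112 111 113 112 111 102  95  74
  41  51  58  57  55  55  57  56  55  69]
250 [ 58  58  58  57  57  59  59  57  49  31  27  34  71 103 108 111 111 113
 111 111 111 112 111 111 111 110 112 111 110 110 110 110 108  99  79  40
  31  34  48  60  58  58  60  58  58  58]
265 [ 44  44  46  47  47  69  92  81  54  46  47  43  68  99 102 107 107 108
 108 108 107 107 107 105 107 107 107 108 106 107 106 107 102  95  75  43
  45  41  47  74  90  75  47  35  37  36]
280 [ 41  42  39  40  42  41  39  41  41  44  40  41  60  89 102 106 108 108
 108 109 109 111 108 108 110 110 109 108 109 109 108 107 102  92  66  32
  37  32  32  30  31  27  28  25  26  24]
```

>>> {"name": "apply_moves", "arguments": {
  "series": [
    [-0.035,-0.027,0,0,0,0],
    [-0.0689,-0.0534,0,0,0,0],
    [-0.0689,-0.0534,-0.04,0,0,0],
    [-0.0689,-0.0534,-0.08,0,0,0],
    [-0.0689,-0.0534,-0.1,0,0,0],
    [-0.0689,-0.0534,-0.115,0,0,0],
    [-0.0689,-0.0534,-0.119,0,0,0],
    [-0.0689,-0.0534,-0.119,0,0,0]
  ]
}}

```text
time: 13.08
eef_pos: [0.6066, -0.0623, 0.1375]
tcp_rot: [-0.316, 0.949, -0.0, 0.001]
contact_force: [0.0, -0.1, -2.3]
opening: 0.134
finger_force: 59.9
```

>>> {"name": "apply_moves", "arguments": {
  "series": [
    [0,0,-0.005,0,0,0],
    [0,0,-0.01,0,0,0],
    [0,0,-0.013,0,0,0],
    [0,0,-0.015,0,0,0],
    [0,0,-0.015,0,0,0]
  ]
}}

```text
time: 13.7
eef_pos: [0.6059, -0.0623, 0.1245]
tcp_rot: [-0.316, 0.949, 0.0, -0.0]
contact_force: [-0.3, -0.1, -0.9]
opening: 0.128
finger_force: 59.9
```

>>> {"name": "apply_moves", "arguments": {
  "series": [
    [0,0,-0.004,0,0,0],
    [0,0,-0.008,0,0,0],
    [0,0,-0.012,0,0,0],
    [0,0,-0.0165,0,0,0],
    [0,0,-0.0165,0,0,0],
    [0,0,-0.0165,0,0,0]
  ]
}}

```text
time: 14.45
eef_pos: [0.6065, -0.0624, 0.1132]
tcp_rot: [-0.316, 0.949, -0.0, 0.0]
contact_force: [-3.2, 1.8, 7.5]
opening: 0.131
finger_force: 61.2
```

>>> {"name": "apply_moves", "arguments": {
  "series": [
    [0,0,-0.002,0,0,0],
    [0,0,-0.0035,0,0,0],
    [0,0,-0.0035,0,0,0],
    [0,0,-0.0035,0,0,0]
  ]
}}

```text
time: 14.95
eef_pos: [0.6065, -0.0624, 0.1109]
tcp_rot: [-0.316, 0.949, -0.0, 0.0]
contact_force: [-4.3, 1.6, 8.1]
opening: 0.128
finger_force: 61.4
```

>>> {"name": "apply_moves", "arguments": {
  "series": [
    [-0.001,0.0003,-0.001,0,0,-0.15],
    [-0.001,0.0003,-0.001,0,0,-0.35],
    [-0.001,0.0003,-0.001,0,0,-0.55],
    [-0.001,0.0003,-0.001,0,0,-0.75],
    [-0.001,0.0003,-0.001,0,0,-0.95],
    [-0.001,0.0003,-0.001,0,0,-1.0],
    [-0.001,0.0003,-0.001,0,0,-1.0]
  ]
}}

```text
time: 15.82
eef_pos: [0.6075, -0.062, 0.111]
tcp_rot: [0.071, 0.997, 0.0, 0.003]
contact_force: [-0.5, 2.2, 8.5]
opening: 0.129
finger_force: 61.4
```

>>> {"name": "apply_moves", "arguments": {
  "series": [
    [0,0,0,0,0,-0.15],
    [0,0,0,0,0,-0.35],
    [0,0,0,0,0,-0.55],
    [0,0,0,0,0,-0.75],
    [0,0,0,0,0,-0.95],
    [0,0,0,0,0,-1.01],
    [0,0,0,0,0,-1.01]
  ]
}}

```text
out of range: a turn must lie within [-1, 1]
```

```bash
python3 - <<'E'
from h import *
s=ctrl.get_state();print(s['wrist_torque'],s['contact_force'],s['tcp_rot'],s['eef_pos'],2*np.degrees(np.arctan2(s['tcp_rot'][1],s['tcp_rot'][0]))-90)
E
```

```text
[ 0.3227234   0.13930345 -0.00584373] [-0.48095472  2.22162067  8.47221372] [7.10427942e-02 9.97468939e-01 3.24770721e-05 2.93878512e-03] [ 0.60749037 -0.06201196  0.11104311] 81.85219664787513
```

>>> {"name": "apply_moves", "arguments": {
  "series": [
    [0,0,0,0,0,-0.15],
    [0,0,0,0,0,-0.35],
    [0,0,0,0,0,-0.55],
    [0,0,0,0,0,-0.75],
    [0,0,0,0,0,-0.95],
    [0,0,0,0,0,-1.0],
    [0,0,0,0,0,-1.0]
  ]
}}

```text
time: 16.7
eef_pos: [0.6073, -0.062, 0.1111]
tcp_rot: [0.447, 0.894, 0.001, 0.002]
contact_force: [-1.3, 2.2, 9.6]
opening: 0.13
finger_force: 61.5
```

>>> {"name": "apply_moves", "arguments": {
  "series": [
    [0,0,0.003,0,0,0],
    [0,0,0.006,0,0,0],
    [0,0,0.008,0,0,0],
    [0,0,0.008,0,0,0]
  ]
}}

```text
time: 17.2
eef_pos: [0.6071, -0.062, 0.1158]
tcp_rot: [0.447, 0.894, 0.001, 0.002]
contact_force: [3.3, 1.9, 5.2]
opening: 0.132
finger_force: 60.9
```

>>> {"name": "apply_moves", "arguments": {
  "series": [
    [0,0,0.002,0,0,0],
    [0,0,0.003,0,0,0],
    [0,0,0.003,0,0,0]
  ]
}}

```text
time: 17.58
eef_pos: [0.6063, -0.0623, 0.1172]
tcp_rot: [0.447, 0.894, 0.0, 0.002]
contact_force: [5.5, 1.4, 3.7]
opening: 0.126
finger_force: 60.7
```

```bash
python3 - <<'E'
from h import *
s=ctrl.get_state();print(s['wrist_torque'],s['contact_force'],s['eef_pos'])
E
```

```text
[ 0.29995627 -0.95804032 -0.0340902 ] [5.47082768 1.42899792 3.70235566] [ 0.60626229 -0.06230853  0.1171959 ]
```

>>> {"name": "apply_moves", "arguments": {
  "series": [
    [0.001,0,0,0,0,0],
    [0.001,0,0,0,0,0]
  ]
}}

```text
time: 17.82
eef_pos: [0.6064, -0.0623, 0.1169]
tcp_rot: [0.447, 0.894, 0.0, 0.001]
contact_force: [4.0, 0.9, 4.4]
opening: 0.132
finger_force: 60.8
```

>>> {"name": "apply_moves", "arguments": {
  "series": [
    [0,0,0,0,0,0],
    [0,0,0,0,0,0],
    [0,0,0,0,0,0],
    [0,0,0.03,0,0,0],
    [0,0,0.08,0,0,0],
    [-0.02,-0.02,0.13,0,0,0.1],
    [-0.04,-0.04,0.13,0,0,0.3],
    [-0.04,-0.04,0.13,0,0,0.4],
    [-0.04,-0.04,0.13,0,0,0.4],
    [-0.04,-0.04,0.13,0,0,0.4]
  ],
  "jaw": 0.4
}}

```text
time: 19.08
eef_pos: [0.5738, -0.0939, 0.2202]
tcp_rot: [0.302, 0.953, -0.0, -0.001]
contact_force: [0.4, -1.0, -0.7]
opening: 0.401
finger_force: 0.0
```

```bash
python3 - <<'E'
from h import *
st=ctrl.get_state();im=ctrl.read_camera('wrist');s=ctrl.read_camera('scene');print(st['eef_pos'],st['tcp_rot'],st['time'])
np.savez('w6.npz',im=im,p=st['eef_pos'],q=st['tcp_rot'])
c=cv2.resize(s[120:270,150:350],(512,384),interpolation=cv2.INTER_CUBIC)
cv2.imwrite('pics/w6.png',cv2.resize(np.hstack([im,c])[...,::-1],(800,300),interpolation=cv2.INTER_AREA))
cm=cam('wrist',st);v=np.radians(-8+45-90);u=np.array([np.cos(v),np.sin(v),0])*.023;C=np.array([.6058,-.062,.126])
print(proj(cm,[C+u,C-u,C-[0,0,.034]])*400/512)
E
```

```text
[ 0.57376904 -0.09389536  0.2202453 ] [ 3.02218160e-01  9.53238609e-01 -5.66566015e-05 -5.77775790e-04] 19.075
[[234.60877229 180.39900759]
 [249.61642309 143.57770093]
 [237.0306446  152.53425873]]
```

View pics/w6.png

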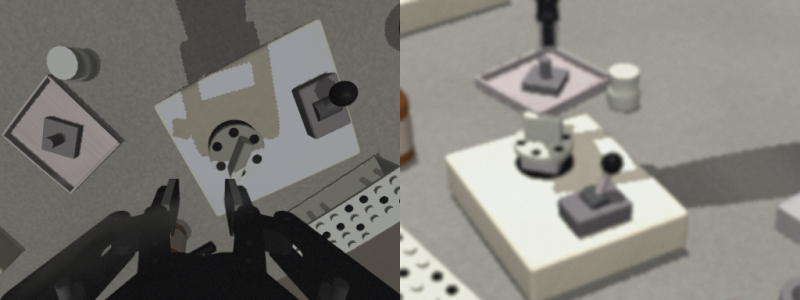

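The cap lies flat in the tray and the head is seated upright in the collar. I'll check its centre and angle from the tube holes.

```bash
python3 - <<'E'
from h import *
d=np.load('w6.npz');cm=cam('wrist',dict(eef_pos=d['p'],tcp_rot=d['q']))
g=cv2.cvtColor(d['im'],cv2.COLOR_RGB2GRAY);x0,y0=255,145
c=cv2.resize(g[y0:y0+90,x0:x0+100],None,fx=8,fy=8,interpolation=cv2.INTER_CUBIC)
cs,_=cv2.findContours((c<55).astype(np.uint8),cv2.RETR_LIST,cv2.CHAIN_APPROX_NONE)
for q in cs:
  if 2000<cv2.contourArea(q)<14000:
    m=(q[:,0].min(0)+q[:,0].max(0))/2;P=back(cm,(m+.5)/8-.5+[x0,y0],.092)[0,:2];v=P-[.606,-.062]
    print(m/8+[x0,y0],P.round(4),np.hypot(*v).round(4),np.degrees(np.arctan2(v[1],v[0])).round(1),cv2.contourArea(q))
E
```

```text
[294.875 232.   ] [ 0.634  -0.0907] 0.0401 -45.7 2930.5
[282.875 212.625] [ 0.6089 -0.0889] 0.027 -83.9 5724.5
[329.0625 203.5   ] [ 0.6273 -0.0458] 0.0268 37.3 5851.5
[277.9375 187.75  ] [ 0.5843 -0.0783] 0.0272 -143.1 6894.0
[325.125  178.3125] [ 0.6027 -0.0356] 0.0266 97.2 7234.0
[299.1875 169.6875] [ 0.581  -0.0516] 0.0271 157.4 7274.0
```

The holes lie at radius 27 mm around the collar centre, and their angles put the head's x at -53°, square to the slot. It is locked home at the right height, so next is the lever.

>>> {"name": "apply_moves", "arguments": {
  "series": [
    [-0.01,0.06,0,0,0,0.2],
    [-0.02,0.13,0,0,0,0.4],
    [-0.0256,0.19,0,0,0,0.604],
    [-0.0256,0.204,-0.03,0,0,0.604],
    [-0.0256,0.204,-0.08,0,0,0.604],
    [-0.0256,0.204,-0.104,0,0,0.604],
    [-0.0256,0.204,-0.104,0,0,0.604],
    [-0.01,0.202,-0.104,0,0,0.604],
    [0.005,0.2,-0.104,0,0,0.604],
    [0.02,0.1977,-0.104,0,0,0.604],
    [0.035,0.1956,-0.104,0,0,0.604],
    [0.05,0.1935,-0.104,0,0,0.604],
    [0.06,0.192,-0.104,0,0,0.604],
    [0.0648,0.1914,-0.104,0,0,0.604],
    [0.0648,0.1914,-0.104,0,0,0.604]
  ],
  "jaw": 0
}}

```text
time: 21.05
eef_pos: [0.6233, 0.0594, 0.1366]
tcp_rot: [0.069, 0.998, -0.0, -0.005]
contact_force: [-9.4, 1.2, 3.7]
opening: 0.003
finger_force: 4.4
```

>>> {"name": "apply_moves", "arguments": {
  "series": [
    [0.003,0,0,0,0,0],
    [0.003,0,0,0,0,0],
    [-0.04,0.006,0,0,0,0],
    [-0.1,0.014,0,0,0,0],
    [-0.1,0.014,0.06,0,0,0],
    [-0.12,0.014,0.15,0,0,0],
    [-0.12,0.014,0.15,0,0,0]
  ]
}}

```text
time: 21.92
eef_pos: [0.5323, 0.0702, 0.2636]
tcp_rot: [0.069, 0.998, -0.0, 0.006]
contact_force: [0.3, 0.5, 0.1]
opening: 0.002
finger_force: 0.0
```

```bash
python3 - <<'E'
from h import *
st=ctrl.get_state();im=ctrl.read_camera('wrist');s=ctrl.read_camera('scene');cm=cam('wrist',st);cs=cam('scene')
for n,P in(('start',(.5988,.0631,.126)),('end',(.6463,.0565,.126))):print(n,proj(cm,P)*400/512,(proj(cs,P)-[150,120])*2.56*400/512+[400,0])
c=cv2.resize(s[120:270,150:350],(512,384),interpolation=cv2.INTER_CUBIC)
cv2.imwrite('pics/w7.png',cv2.resize(np.hstack([im,c])[...,::-1],(800,300),interpolation=cv2.INTER_AREA))
E
```

```text
start [[203.03131114 189.0638443 ]] [[613.85416476 162.14334982]]
end [[202.97045875 217.85358561]] [[574.94417978 174.78172269]]
```

View pics/w7.png

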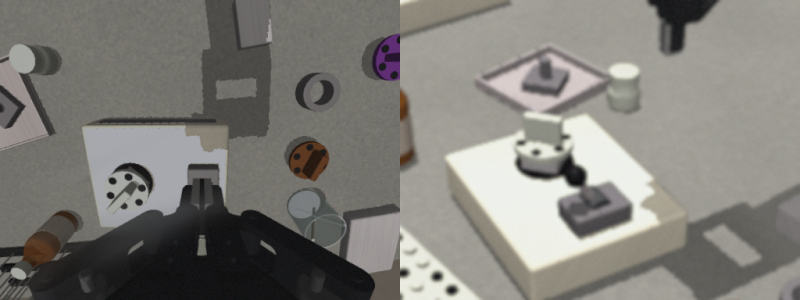

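The lever ball is at (574,175), which matches the predicted far-side position. The head is upright and locked, and the cap is in the tray.

```bash
python3 -c "
from plant import ctrl
print(ctrl.sign_off())"
```

```text
the job is handed in; nothing more can be done
None
```

I've handed the job in after about 22 s of the 69 s: the cap is flat in the tray, the head is locked upright in the collar, and the lever is thrown to the far side. The last pictures confirm all three, but the judge's result was not shown to me.

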